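# Tip a sprung sensor stage to its index tab and let it back

## Task

Check the sensor board on the sprung tilt stage: with a fingertip, press down the round pad on the plate's corner until the pointer on the opposite side has risen level with the point of the index tab on the scale, not past the tab, and keep it there for a good second. Then let go, so that the plate springs back to level, and finish clear of it. Do not lift the plate, do not touch the pointer or the tab, and leave the jar, the screwdriver and the probe where they are.

Things in the scene. Friction and masses are not known exactly. Their poses are not given: they have to be found in the camera images.
- stage: tilt stage, fixed to the bench: aluminium base 150 x 160 x 12 mm. Origin mid underside, z up; hinge axis along its x, 70 mm up. A square plate (100 mm side, 8 mm thick) with a green circuit board tips about its diagonal on that axis: pad on its +y corner, pointer out to -y. White scale board, 160 mm high, marked side to +x, stands behind the pointer's end, y -140 to -250 mm
- pad_top (a point): centre of the top face of the round grey finger pad (26 mm across, 8 mm high) on the plate's +y corner, 60 mm from the hinge axis and 82 mm above the bench when the plate is level; moves down with the corner. Its solid is called tilt_c2
- tilt (a joint): tilt of the plate, rad: 0 is level, grows as the pad is pressed down (stop at 0.36), negative when the pad's corner is lifted. A spring of 1.8 N m/rad brings it back to within 0.02 of level: about 3 N more on the pad for each 0.1 rad, which is 6 mm of pad travel
- pointer_tip (a point): tip of the thin dark steel pointer, 200 mm from the hinge axis on the side opposite the pad, 70 mm above the bench when the plate is level; it rises 20 mm for each 0.1 rad of tilt. Its solids are called tilt_c3 and tilt_c4
- tab_mark (a point): the place on the scale where the pointer's tip must come: 4 mm in front of the point of the index tab, on the pointer tip's own arc. The tab is a black pointed block 18 mm high with a small steel screw, set at a different height on the scale each time; its point faces the pointer. Its z axis points upward along the scale
- tab (a joint): where the index tab is set, rad: the same angle of tilt brings the pointer level with its point (0.13 to 0.27)
- jar: small lidded jar, 44 mm across, 50 mm high, loose; a bystander. Origin at the centre of its underside
- screwdriver: screwdriver 170 mm long lying on the bench, loose; a bystander
- probe: grey pen-shaped test probe 120 mm long lying on the bench, loose; a bystander

How it is judged (in metres and radians):
On the way, in this order (a step that is already met when the one before it is completed fails the run):
1. a finger on the pad keeps the pointer's tip within 9 mm of the tab's point (z of pointer_tip in the frame of tab_mark between -0.009 and 0.009 m and contact force between the fingers and tilt_c2 above 0.5 N), for 0.8 s.
2. the pad is let go and the plate has sprung back to level (value of joint tilt between -0.03 and 0.035 rad and contact force between anything else and tilt_c2 below 0.2 N), for 0.2 s.
At the end, for the whole second after the job is handed in: The plate is back at level (tilt between -0.03 and 0.035 rad) and at rest, the index tab is within 4 mm of where it was set, and jar, screwdriver and probe are within 15 mm of where they stood (value of joint tilt between -0.03 and 0.035 rad and velocity of joint tilt between -0.05 and 0.05 rad/s and distance of tab_mark from where it was at the start of the episode below 0.004 m and distance of each of jar, screwdriver, probe from where it was at the start of the episode below 0.015 m); the robot touches nothing.
It fails at once if the pointer is driven past the tab (over 16 mm beyond its point) (z of pointer_tip in the frame of tab_mark above 0.016 m).
It fails at once if the pad's corner is lifted (tilt below -0.045 rad) (value of joint tilt below -0.045 rad).
It fails at once if the robot touches the pointer (contact force between any of the fingers, the arm and tilt_c3 above 0.5 N or contact force between any of the fingers, the arm and tilt_c4 above 0.5 N).
It fails at once if the robot touches the index tab (contact force between any of the fingers, the arm and tab above 0.5 N).
It fails at once if a bystander is lifted or pushed more than 15 mm (distance of any of jar, screwdriver, probe from where it was at the start of the episode above 0.015 m).
It also fails if it takes over 48 s, if anything falls off the work surface, if the arm or the gripper's body presses on something with over 40 N, if the wrist force passes 120 N, or if a joint passes its speed limit or range.

## Robot

A 6-joint arm with a two-finger parallel gripper is mounted at the origin on the work surface. World frame = base frame: x ahead of the robot, y to its left, z up, the work surface at z = 0. Lengths are in mm, angles in rad, forces in N, time in s.
With the tool pointing down it reaches from about 300 to 850 mm from the base axis. Payload 5.4 kg.
Tool frame: the origin (TCP) lies on the centre line of the jaws, within the pads' length; the fingertips stand 14 mm ahead of it and the grasp point (between the pads) lies 5 mm behind it; z points along the fingers, x is the direction in which the jaws open and shut, and the axes are right-handed (so a half turn about z gives the same grasp; the last joint's range is limited). The gripper opens to 85 mm and grips with 20 to 120 N. Pads are 22 mm wide; open, the fingers measure 114 mm over their backs; the gripper's body (76 mm by 85 mm) begins 54 mm behind the grasp point. The pads swing forward as they close: fully open they stand 13 mm farther back than shut.
Start: joints at [-1.369, 0.158, 1.597, -0, 1.386, -0.21], TCP at [230.125, -526.924, 245.299] pointing down, gripper open.
Joint ranges: [-2.91, 2.91], [-0.94, 2.29], [0.18, 2.7], [-1.29, 4.43], [0.17, 2.64], [-3, 3]. Speed limits (rad/s): [2.57, 2.57, 3.14, 3.14, 3.14, 3.14].

## Interface

Orientations are given as a unit quaternion [w, x, y, z].
In Python, from station import arm gives the robot as it stands.
- The arm moves only by the tool move_arm, never from a script. Its argument "moves" is a list of rows, each a list of 3 entries, a list of its own where there are three numbers: the opening, from -1 (shut) to 1 (fully open), then the shift along the world's x, y, z in units of 0.75 m (1.0 is 0.75 m), then the turn about the world's z in units of pi/2 rad (1.0 is pi/2 rad). A call has 1 to 10 rows; each row is the pose to reach, as a shift and turn from the pose commanded when the call began; what a row does not reach only later rows make up. A row lasts 1/8 s, in which the tool goes at most 62.5 mm and 10.7 degrees, less where a joint would pass 70% of its speed; a pose out of reach is approached as far as the arm can. A call with a number of a shift or a turn outside -1 to 1 is refused whole. A call with a gripper value outside its range is refused whole. The fingers move at their own pace and stop on an object; "newtons" is the grip in N (left out, the last holds). Time passes only in rows, so rows that repeat a pose let the fingers close. It gives the time, the measured TCP pose, the force and the opening at its end, in the units of the state.
- arm.read_state(): the state, without advancing time (a new reading comes with each control period).
- arm.grab_frame(name): name is "side" or "top" or "wrist"; returns a dict with "frame" (400x640x3 uint8, red, green, blue), "intrinsics" (3x3 intrinsics, pixels), "extrinsics" (4x4, takes a point from world to camera coordinates); the wrist camera has in their place "tool_from_camera" (4x4, takes a point from camera to tool coordinates, whose origin is the TCP and whose axes are the tool frame's). Camera axes: x right, y down, z forward; pixel columns grow to the right and rows downward; lengths in mm; the calibration is good to about 2 mm. A picture is of the moment at which its call begins: read the wrist's pose just before it. There is no depth.
- arm.hand_in(): hands the job in, once; it reports no verdict.
The state is a dict: "t": time; "joint_pos": joint angles; "dq": joint speeds; "joint_torque": joint torques, N m; "ee_pos": TCP position; "tool_rot": TCP orientation; "ft_force": force on the tool from outside, world axes, zero at the start; "wrist_torque": the same for the moment, N m; "gripper_width": finger opening in mm.
Only numpy, scipy, OpenCV 4.12 (cv2) and the standard library are available. Lean on these libraries where they do the work, as an engineer would, in place of code of your own. Each camera call takes 0.05 s, during which the arm holds its last target.

## Working session

There is one attempt and no reset: what is moved stays moved. The work goes in short steps, Python scripts to look and compute and a tool call to move; the robot and the scene stay as the last step left them, time stands still between calls to the robot, and variables do not carry over. Pictures are saved under pics/ and viewed, and the job is handed in when it is done.

Besides the shell and the picture viewer there is one more tool, called after "Call:" as a command line: name --argument value ..., lists and objects as JSON in quotes. move_arm: Moves the arm, as the interface text tells. Shifts and turns lie within -1 to 1; 1 stands for 0.75 m of shift or pi/2 rad of turn. Its arguments: {"type":"object","properties":{"moves":{"type":"array"},"newtons":{"type":"number"}},"required":["moves"]}

```bash
mkdir -p pics; ls
python3 - <<'E'
from station import arm
import cv2,numpy as np
s=arm.read_state();print(s)
for n in("side","top","wrist"):
    f=arm.grab_frame(n);cv2.imwrite(f"pics/{n}0.png",f["frame"][:,:,::-1])
    print(n,f["intrinsics"].tolist(),np.round(f.get("extrinsics",f.get("tool_from_camera")),3).tolist())
E
```

```text
pics
{'t': 0.0, 'joint_pos': array([-1.36909471e+00,  1.59105384e-01,  1.59827755e+00,  3.98862887e-05,
        1.38620608e+00, -2.10075906e-01]), 'dq': array([-6.12058498e-05,  1.25822247e-04,  1.08462082e-03, -6.19672715e-04,
        5.14998894e-04, -1.19510319e-04]), 'joint_torque': array([-1.74430308e-03, -3.95988500e+01, -3.31437027e+01, -3.00162719e-04,
        8.27314710e-03,  1.86095662e-06]), 'ee_pos': array([ 230.01953619, -526.33855298,  244.26254214]), 'tool_rot': array([-7.22572304e-04,  8.36728975e-01, -5.47616312e-01, -6.88942264e-04]), 'ft_force': array([-0.01792944,  0.2035214 ,  0.80175108]), 'wrist_torque': array([-0.03298541, -0.04053226,  0.01859652]), 'gripper_width': 85.46159432242892}
side [[388.92898824405154, 0.0, 319.26236382189956], [0.0, 388.92898824405154, 201.48576308692344], [0.0, 0.0, 1.0]] [[-0.99, -0.141, 0.017, 608.526], [-0.106, 0.65, -0.753, 105.016], [0.095, -0.747, -0.658, 766.96], [0.0, 0.0, 0.0, 1.0]]
top [[478.5241038456668, 0.0, 325.4853733990781], [0.0, 478.5241038456668, 197.76336194274958], [0.0, 0.0, 1.0]] [[0.008, -1.0, 0.003, 41.021], [-0.981, -0.008, -0.194, 619.558], [0.194, -0.001, -0.981, 878.876], [0.0, 0.0, 0.0, 1.0]]
wrist [[289.72056225655984, 0.0, 317.6254870848384], [0.0, 289.72056225655984, 196.0441651007209], [0.0, 0.0, 1.0]] [[1.0, 0.0, 0.002, -0.708], [-0.001, 0.958, 0.287, -73.583], [-0.001, -0.287, 0.958, -129.286], [0.0, 0.0, 0.0, 1.0]]
```

View pics/side0.png

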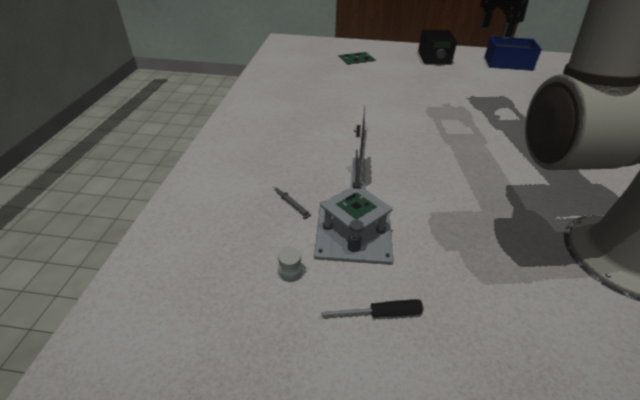

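View pics/top0.png

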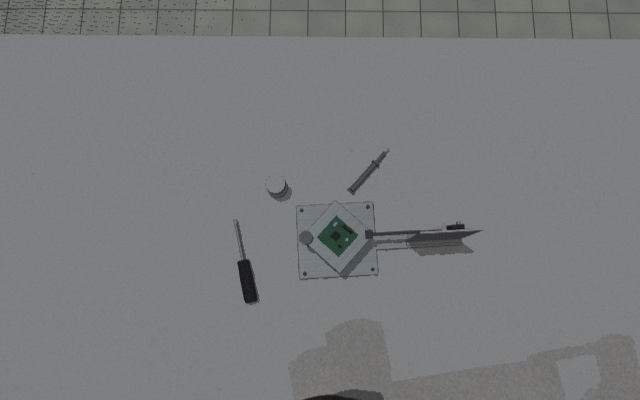

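View pics/wrist0.png

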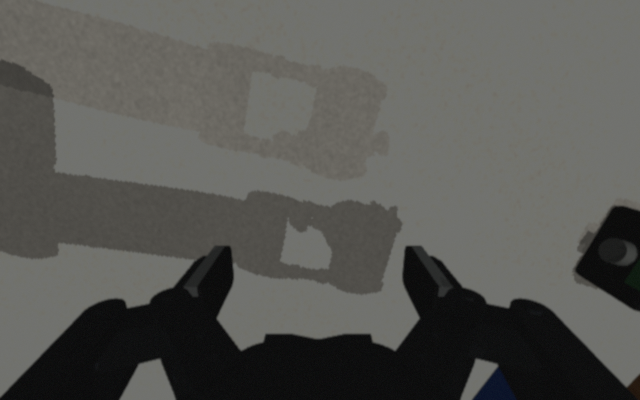

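```bash
cat > h.py <<'E'
import cv2,numpy as np
from scipy.spatial.transform import Rotation as R
from station import arm
def grab(n,fn=None):
    s=arm.read_state();f=arm.grab_frame(n);im=f["frame"][:,:,::-1].copy()
    if fn: cv2.imwrite("pics/"+fn,im)
    K=np.array(f["intrinsics"])
    if n=="wrist":
        T=np.eye(4);q=s["tool_rot"];T[:3,:3]=R.from_quat([q[1],q[2],q[3],q[0]]).as_matrix();T[:3,3]=s["ee_pos"]
        C=T@np.array(f["tool_from_camera"])
    else: C=np.linalg.inv(np.array(f["extrinsics"]))
    return im,K,C
def ray(K,C,p):
    d=C[:3,:3]@np.linalg.solve(K,[p[0],p[1],1]);return C[:3,3],d/np.linalg.norm(d)
def onz(K,C,p,z):
    o,d=ray(K,C,p);return o+d*(z-o[2])/d[2]
def ony(K,C,p,y,ax=1):
    o,d=ray(K,C,p);return o+d*(y-o[ax])/d[ax]
def tri(rs):
    A=0;b=0
    for o,d in rs:
        P=np.eye(3)-np.outer(d,d);A=A+P;b=b+P@o
    x=np.linalg.solve(A,b);return x,[np.linalg.norm((np.eye(3)-np.outer(d,d))@(x-o)) for o,d in rs]
def proj(K,C,X):
    p=np.linalg.inv(C)@np.append(X,1);u=K@p[:3];return u[:2]/u[2]
def crop(im,x0,y0,x1,y1,k,fn): cv2.imwrite("pics/"+fn,cv2.resize(im[y0:y1,x0:x1],None,fx=k,fy=k,interpolation=cv2.INTER_CUBIC))
E
python3 - <<'E'
from h import *
im=cv2.imread("pics/top0.png");crop(im,280,180,500,300,3.6,"topc.png")
im=cv2.imread("pics/side0.png");crop(im,300,90,420,270,3.3,"sidec.png")
E
```

```text
(no output)
```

View pics/topc.png

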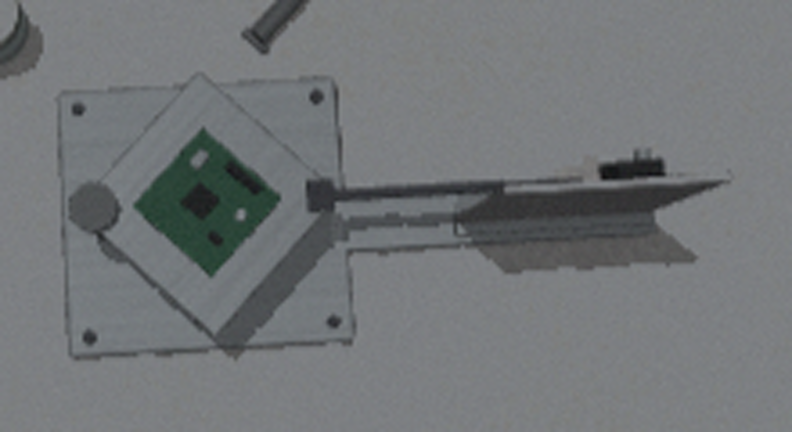

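View pics/sidec.png

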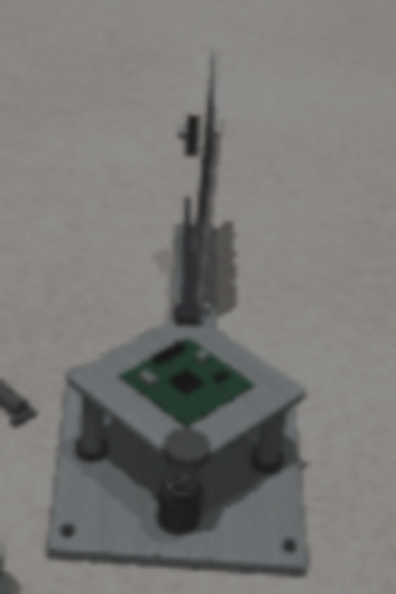

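Top crop: pad centre at about (305.8, 236.9), pointer base at (368.7, 233.5). Side crop: pad at (356.4, 225.2), pointer tip at (356.7, 150), tab centre at about (358.2, 131.2).

Run:
```python
from h import *
t,Kt,Ct=grab("top");s,Ks,Cs=grab("side")
p1=onz(Kt,Ct,(305.8,236.9),82);p2=onz(Ks,Cs,(356.4,225.2),82)
print("pad",p1,p2,tri([ray(Kt,Ct,(305.8,236.9)),ray(Ks,Cs,(356.4,225.2))]))
# base corner screws topc
pts=[onz(Kt,Ct,(280+a/3.6,180+b/3.6),12) for a,b in[(78,109),(316,97),(334,321),(90,337)]]
for p in pts:print("screw",p)
c=np.mean(pts,0);print("c",c)
h=((pts[0]+pts[3])-(pts[1]+pts[2]));yaw=np.arctan2(h[1],h[0]);print("y dir deg",np.degrees(yaw))
yd=np.array([np.cos(yaw),np.sin(yaw),0]);xd=np.array([yd[1],-yd[0],0])
pc=p1-60*yd; print("pred centre from pad",pc)
O=c.copy();O[2]=0
for px in[(356.7,150)]:
    o,d=ray(Ks,Cs,px)
    for y in(-200,):
        n=O+yd*y; tt=np.dot(n-o,yd)/np.dot(d,yd);X=o+tt*d;print("ptr tip",X,(X-O)@xd,X[2])
for v in(115,135,156):
    o,d=ray(Ks,Cs,(300+192/3.3,90+v/3.3))
    n=O+yd*-204; tt=np.dot(n-o,yd)/np.dot(d,yd);X=o+tt*d;print("tab",X,(X-O)@xd,X[2])
# tab in top
for q in[(602,170),(662,168)]:
  X=onz(Kt,Ct,(280+q[0]/3.6,180+q[1]/3.6),115);print("tab top",X,(X-O)@yd,(X-O)@xd)
```

```text
pad [539.37838993  82.63670291  82.        ] [536.3907962   86.23757699  82.        ] (array([538.02456522,  82.93278139,  79.14641272]), [np.float64(1.6793232250861505), np.float64(1.679323225086071)])
screw [602.20548961  94.77923854  12.        ]
screw [610.30076437 -41.25796815  12.        ]
screw [483.45820694 -50.12285826  12.        ]
screw [473.55046027  85.84111066  12.        ]
c [542.3787303  22.3098807  12.       ]
y dir deg 93.786729393543
pred centre from pad [543.34095746  22.76769541  82.        ]
ptr tip [ 553.03757776 -177.42223609   68.27419571] -2.555289678928657 68.27419570633248
tab [ 555.15092908 -181.29111103  132.34780451] -0.7020635521426546 132.34780450644354
tab [ 553.87655887 -181.37545814  116.91641132] -1.9792220631266548 116.91641132445108
tab [ 552.50617036 -181.46616045  100.32232914] -3.3526089661546306 100.32232914173693
tab top [ 555.45867036 -176.6971914   115.        ] -199.43643395405084 -0.09159885740188238
tab top [ 556.73214255 -207.21421855  115.        ] -229.97093972596116 -0.8363365958498663
```

Pad is at about (538.5, 83, 82), which agrees between both views and with the base centre plus 60 mm. Next I look at the tab and pointer with the wrist camera from the +x side.

Call:
move_arm --moves '[[1, [0.54, 0.44, -0.07], -0.22], [1, [0.54, 0.44, -0.07], -0.22], [1, [0.54, 0.44, -0.07], -0.22], [1, [0.54, 0.44, -0.07], -0.22], [1, [0.54, 0.44, -0.07], -0.22], [1, [0.54, 0.44, -0.07], -0.22], [1, [0.54, 0.44, -0.07], -0.22], [1, [0.54, 0.44, -0.07], -0.22], [1, [0.54, 0.44, -0.07], -0.22], [1, [0.54, 0.44, -0.07], -0.22]]'

```text
t: 1.5
ee_pos: [635.9, -195.1, 191.9]
tool_rot: [0.0, 0.731, -0.682, -0.001]
ft_force: [-0.7, -0.5, 0.3]
gripper_width: 85.3
```

Run:
```python
from h import *
s=arm.read_state();print(s["t"],s["ee_pos"],s["tool_rot"],s["joint_pos"])
grab("wrist","w1.png")
```

```text
1.5 [ 635.94134604 -195.09592944  191.90259184] [ 1.14849908e-04  7.31209268e-01 -6.82152973e-01 -5.60542231e-04] [-4.78942029e-01  4.28702764e-01  1.37352877e+00  8.18212125e-05
  1.34050272e+00  1.02244557e+00]
```

View pics/w1.png

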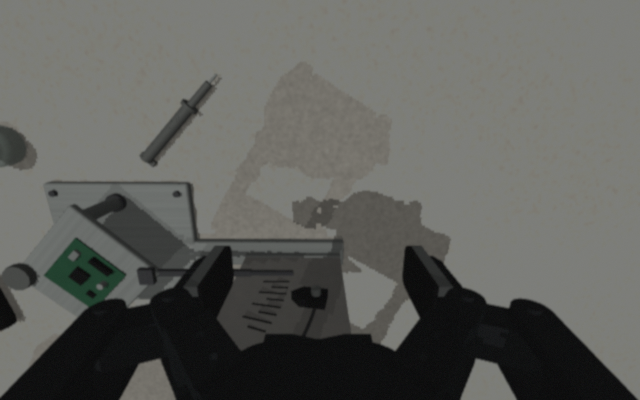

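Run:
```python
from h import *
im=cv2.imread("pics/w1.png");crop(cv2.convertScaleAbs(im,alpha=1.6),220,235,360,335,5.7,"w1c.png")
```

```text
(no output)
```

View pics/w1c.png

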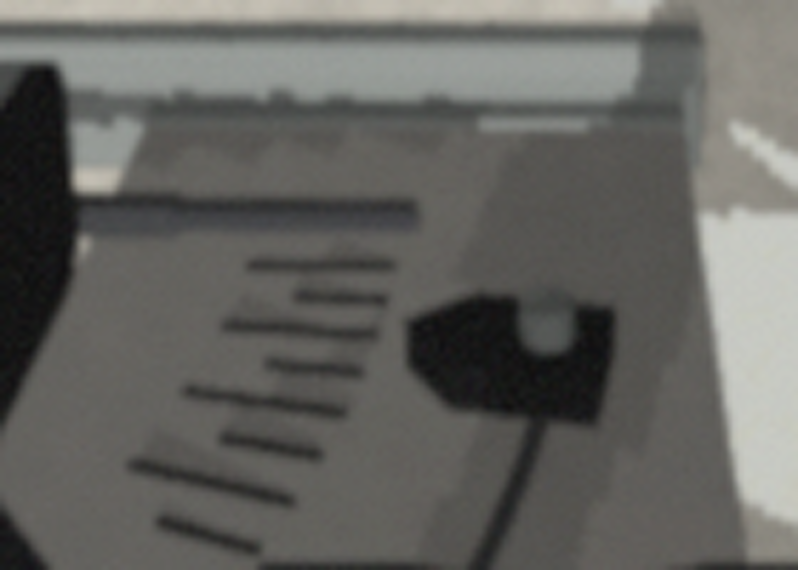

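Wrist crop: pointer tip at crop (417, 213), which is about (293.2, 272.4). The tab's point edge runs from crop (408, 322) to (411, 362). I intersect these rays with the arcs (r = 200 for the tip, 204 for the tab point) about the hinge.

Run:
```python
from h import *
from scipy.optimize import brentq
w,K,C=grab("wrist")
np.savez("cal.npz",K=K,C=C)
yaw=np.radians(93.79);yd=np.array([np.cos(yaw),np.sin(yaw),0]);xd=np.array([yd[1],-yd[0],0]);O=np.array([542.7,22.5,0])
full=lambda a,b:(220+a/5.7,235+b/5.7)
for n,q,r in[("tip",(417,213),200),("tabfront",(408,322),204),("tabmid",(409,342),204),("tabback",(411,362),204)]:
    o,d=ray(K,C,full(*q))
    def P(t): X=o+t*d-O; return X@xd,X@yd,X[2]-70
    f=lambda t:np.hypot(P(t)[1],P(t)[2])-r
    ts=np.linspace(100,450,701);v=[f(t) for t in ts]
    for i in range(700):
        if v[i]*v[i+1]<0:
            x,y,z=P(brentq(f,ts[i],ts[i+1]))
            if y<0:print(n,"x %.1f y %.1f z %.1f ang %.3f"%(x,y,z+70,np.arctan2(z,-y)))
    # plane x=0
    for x0 in(-6,0,6):
        t=(x0-(o-O)@xd)/(d@xd);print("   x=%d"%x0,np.round(P(t),1)+np.array([0,0,70]))
for X in [(O+yd*-200+[0,0,70])]: print("pred tip px",proj(K,C,X))
```

```text
tip x -4.4 y -200.0 z 67.5 ang -0.012
tip x -24.0 y -197.0 z 35.5 ang -0.173
   x=-6 [  -6.  -199.7   64.9]
   x=0 [   0.  -200.7   74.7]
   x=6 [   6.  -201.6   84.5]
tabfront x -2.1 y -201.4 z 102.3 ang 0.159
tabfront x -75.1 y -190.8 z -2.1 ang -0.361
   x=-6 [  -6.  -200.9   96.7]
   x=0 [   0.  -201.7  105.3]
   x=6 [   6.  -202.6  113.9]
tabmid x -5.8 y -201.5 z 102.1 ang 0.158
tabmid x -80.1 y -191.0 z -1.7 ang -0.359
   x=-6 [  -6.  -201.4  101.8]
   x=0 [   0.  -202.3  110.2]
   x=6 [   6.  -203.1  118.6]
tabback x -10.1 y -201.6 z 101.2 ang 0.153
tabback x -84.5 y -191.4 z -0.5 ang -0.353
   x=-6 [  -6.  -202.2  106.8]
   x=0 [   0. -203.  115.]
   x=6 [   6.  -203.8  123.2]
pred tip px [292.87274726 269.80170233]
```

Intersecting with the arc is ill-conditioned, so I take a second wrist view from directly above to triangulate.

Call:
move_arm --moves '[[1, [-0.1, 0, 0.02], 0], [1, [-0.2, 0, 0.02], 0], [1, [-0.2, 0, 0.02], 0], [1, [-0.2, 0, 0.02], 0], [1, [-0.2, 0, 0.02], 0]]'

```text
t: 2.22
ee_pos: [485.6, -197.8, 208.4]
tool_rot: [-0.0, 0.73, -0.684, 0.001]
ft_force: [-0.0, 1.0, 0.2]
gripper_width: 85.3
```

Run:
```python
from h import *
s=arm.read_state();print(s["t"],s["ee_pos"],np.abs(s["dq"]).max())
im,K,C=grab("wrist","w2.png");np.savez("cal2.npz",K=K,C=C)
crop(cv2.convertScaleAbs(im,alpha=1.6),220,60,360,160,5.7,"w2c.png")
```

```text
2.225 [ 485.60580138 -197.76713921  208.36697175] 0.019049239218961653
```

View pics/w2.png

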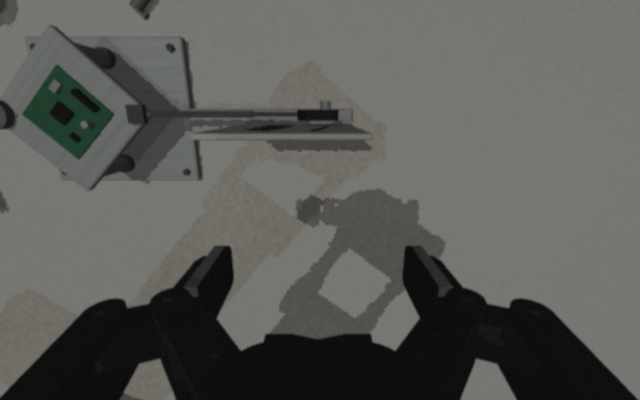

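View pics/w2c.png

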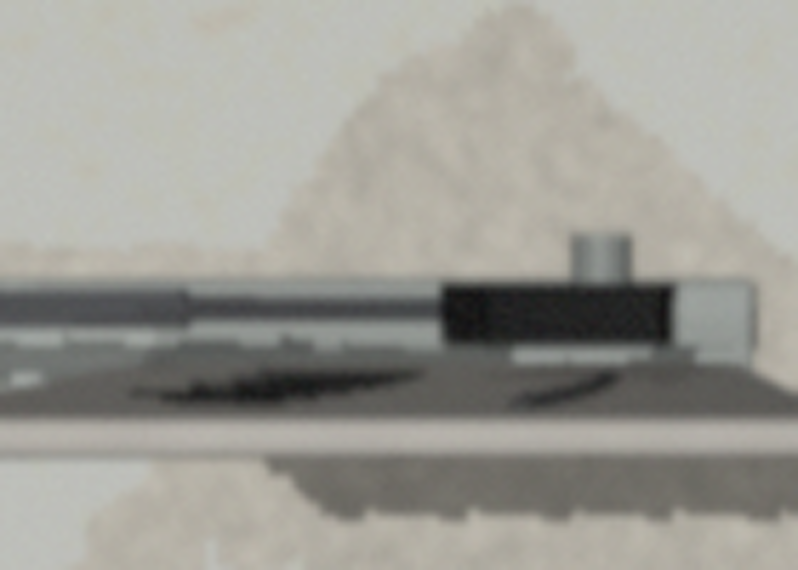

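View 2: tab point edge from crop (444, 285) front to (444, 342) back; pointer tip at crop (441, 306).

Run:
```python
from h import *
a=np.load("cal.npz");b=np.load("cal2.npz")
yaw=np.radians(93.79);yd=np.array([np.cos(yaw),np.sin(yaw),0]);xd=np.array([yd[1],-yd[0],0]);O=np.array([542.7,22.5,0])
f1=lambda q:(220+q[0]/5.7,235+q[1]/5.7)
f2=lambda q:(220+q[0]/5.7,60+q[1]/5.7)
for n,p,q in[("tip",(417,213),(441,306)),("front",(408,322),(444,285)),("mid",(409,342),(444,313)),("back",(411,362),(444,342))]:
    X,e=tri([ray(a["K"],a["C"],f1(p)),ray(b["K"],b["C"],f2(q))]);Y=X-O
    print(n,np.round([Y@xd,Y@yd,Y[2]],1),np.round(e,2))
```

```text
tip [  -1.8 -199.1   71.7] [1.26 1.26]
front [   1.4 -201.3  107.2] [0.65 0.65]
mid [  -2.2 -201.3  107.1] [0.72 0.72]
back [  -6.  -201.3  106.7] [0.86 0.86]
```

Tab point is 35.4 mm above the level pointer tip, so the target tilt is about 0.175 rad (roughly 10 mm at the pad). I close the fingers and go above the pad.

Call:
move_arm --moves '[[-1, [0.07, 0.08, 0], 0], [-1, [0.07, 0.16, 0], 0], [-1, [0.07, 0.24, 0], 0], [-1, [0.07, 0.32, 0], 0], [-1, [0.07, 0.377, 0], 0], [-1, [0.07, 0.377, -0.06], 0], [-1, [0.07, 0.377, -0.12], 0], [-1, [0.07, 0.377, -0.12], 0], [-1, [0.07, 0.377, -0.12], 0]]'

```text
t: 3.4
ee_pos: [539.2, 85.8, 119.4]
tool_rot: [-0.001, 0.73, -0.683, 0.001]
ft_force: [-1.0, -0.3, 0.0]
gripper_width: 0.1
```

Run:
```python
from h import *
s=arm.read_state();print(s["t"],s["ee_pos"],np.abs(s["dq"]).max(),s["gripper_width"],s["ft_force"])
im,K,C=grab("wrist","w3.png");np.savez("cal3.npz",K=K,C=C);grab("side","s3.png");
t,_,_=grab("top","t3.png")
```

```text
3.4 [539.18110349  85.83448699 119.4274408 ] 0.026474495067297196 0.07756850969707486 [-0.96508798 -0.34107419  0.01757143]
```

View pics/w3.png

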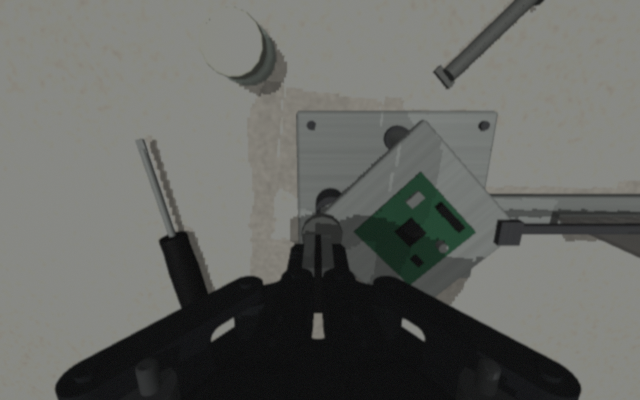

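View pics/s3.png

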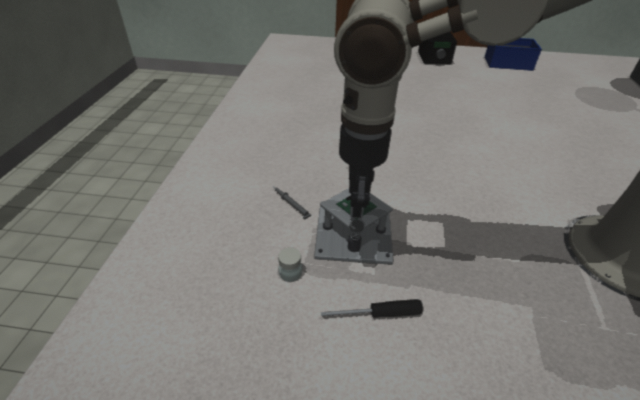

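View pics/t3.png

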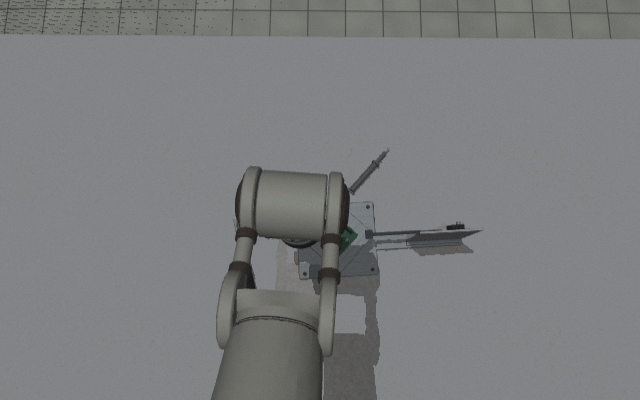

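Wrist view: closed fingertip stack (about 14 mm wide, cols 304–333) is over the pad at (320, 228); pointer hub is at (508, 232). The side view of the tab is blocked by the arm. I descend to touch, using force and then the hub shift in the wrist view as tilt checks.

Call:
move_arm --moves '[[-1, [0, 0, -0.012], 0], [-1, [0, 0, -0.024], 0], [-1, [0, 0, -0.028], 0], [-1, [0, 0, -0.03], 0], [-1, [0, 0, -0.03], 0]]'

```text
t: 4.18
ee_pos: [537.6, 85.8, 95.3]
tool_rot: [0.0, 0.73, -0.683, -0.0]
ft_force: [0.1, -0.1, 0.4]
gripper_width: 0.3
```

```bash
cat > chk.py <<'E'
from h import *
import sys
s=arm.read_state();print(s["t"],np.round(s["ee_pos"],2),np.abs(s["dq"]).max(),np.round(s["ft_force"],2))
im,K,C=grab("wrist",sys.argv[1]+".png")
crop(cv2.convertScaleAbs(im,alpha=1.6),440,160,640,290,4,sys.argv[1]+"c.png")
yaw=np.radians(93.79);yd=np.array([np.cos(yaw),np.sin(yaw),0]);xd=np.array([yd[1],-yd[0],0]);O=np.array([542.7,22.5,0])
def P(x,y,z,th):  # local rel hinge
    c,s_=np.cos(th),np.sin(th);return O+xd*x+yd*(y*c+z*s_)+np.array([0,0,70+z*c-y*s_])
for th in(0,.05,.1,.14,.175,.21):
    print(th,"r60..110:",[np.round((proj(K,C,P(0,-r,0,th))),0).tolist() for r in(62,80,110)],"side corner",np.round(proj(K,C,P(70.7,0,4,th)),0))
E
python3 chk.py w4
```

```text
4.175 [537.62  85.82  95.26] 0.004333415899782602 [ 0.09 -0.07  0.39]
0 r60..110: [[534.0, 239.0], [565.0, 239.0], [616.0, 239.0]] side corner [446. 113.]
0.05 r60..110: [[537.0, 241.0], [570.0, 242.0], [625.0, 243.0]] side corner [446. 113.]
0.1 r60..110: [[541.0, 244.0], [576.0, 245.0], [635.0, 248.0]] side corner [445. 113.]
0.14 r60..110: [[544.0, 246.0], [580.0, 248.0], [642.0, 251.0]] side corner [445. 113.]
0.175 r60..110: [[546.0, 248.0], [584.0, 250.0], [649.0, 255.0]] side corner [445. 113.]
0.21 r60..110: [[548.0, 249.0], [587.0, 253.0], [656.0, 258.0]] side corner [444. 113.]
```

View pics/w4c.png

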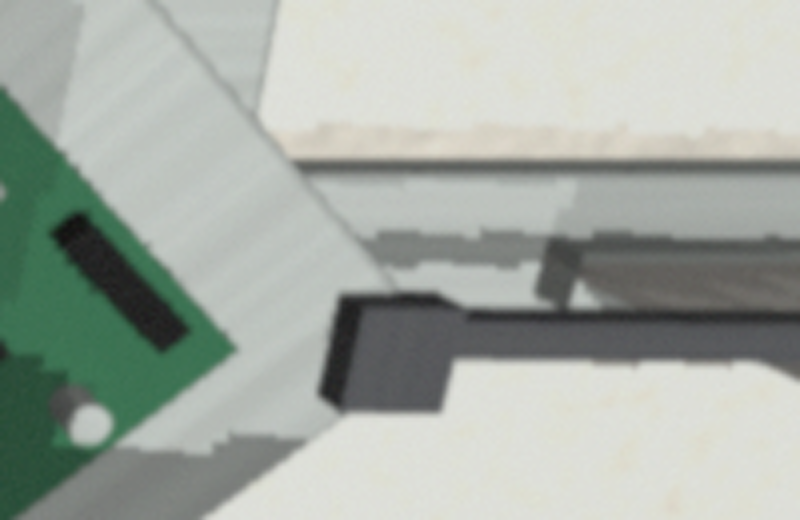

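Hub right end at crop (450, 385), shaft centreline at row ~244. No clear contact force yet. I go down a few mm more.

Call:
move_arm --moves '[[-1, [0, 0, -0.003], 0], [-1, [0, 0, -0.006], 0], [-1, [0, 0, -0.006], 0], [-1, [0, 0, -0.006], 0]]'

```text
t: 4.72
ee_pos: [538.0, 86.1, 91.1]
tool_rot: [-0.0, 0.73, -0.683, 0.0]
ft_force: [0.2, 3.6, 3.4]
gripper_width: -0.3
```

```bash
python3 chk.py w5
```

```text
4.725 [537.96  86.12  91.13] 0.0017827292457126241 [0.23 3.55 3.43]
0 r60..110: [[539.0, 243.0], [571.0, 243.0], [623.0, 243.0]] side corner [450. 114.]
0.05 r60..110: [[543.0, 245.0], [577.0, 246.0], [633.0, 247.0]] side corner [450. 114.]
0.1 r60..110: [[547.0, 248.0], [583.0, 249.0], [643.0, 252.0]] side corner [449. 114.]
0.14 r60..110: [[550.0, 250.0], [587.0, 252.0], [651.0, 256.0]] side corner [449. 114.]
0.175 r60..110: [[552.0, 252.0], [591.0, 255.0], [658.0, 259.0]] side corner [449. 114.]
0.21 r60..110: [[555.0, 254.0], [595.0, 257.0], [666.0, 263.0]] side corner [448. 114.]
```

View pics/w5c.png

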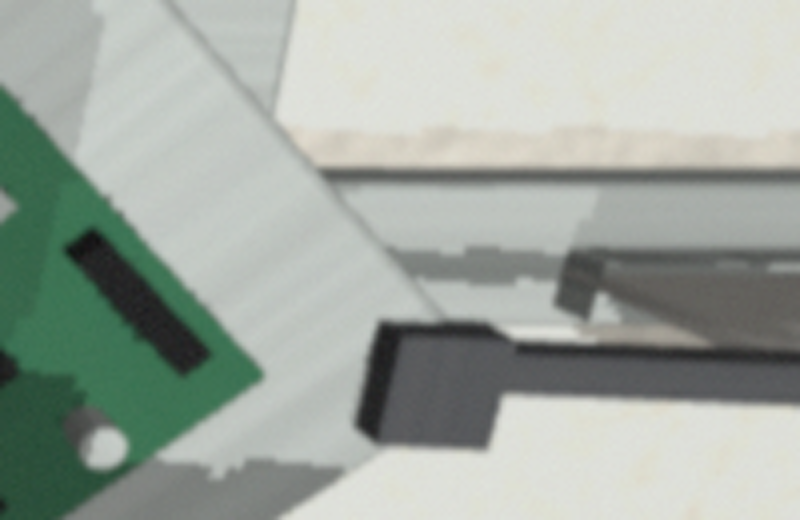

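In contact (3.4 N). The hub shifted by about 8 px net of camera motion, so tilt is about 0.085, which matches the 4.9 mm drop. I go down another 4.5 mm and check.

Call:
move_arm --moves '[[-1, [0, 0, -0.003], 0], [-1, [0, 0, -0.006], 0], [-1, [0, 0, -0.006], 0]]'

```text
t: 5.15
ee_pos: [538.0, 86.3, 86.5]
tool_rot: [-0.001, 0.73, -0.683, 0.0]
ft_force: [-0.9, 5.4, 5.3]
gripper_width: 0.1
```

```bash
python3 chk.py w6
python3 - <<'E'
from h import *
t,K,C=grab("top","t6.png");a=cv2.imread("pics/t3.png")
z=np.vstack([a[190:270,350:500],t[190:270,350:500]]);cv2.imwrite("pics/t6c.png",cv2.resize(cv2.convertScaleAbs(z,alpha=1.5),None,fx=3.6,fy=3.6,interpolation=cv2.INTER_CUBIC))
E
```

```text
5.15 [537.98  86.28  86.49] 0.003576290012987944 [-0.9   5.36  5.25]
0 r60..110: [[546.0, 247.0], [578.0, 247.0], [632.0, 247.0]] side corner [455. 114.]
0.05 r60..110: [[550.0, 249.0], [585.0, 250.0], [643.0, 251.0]] side corner [454. 114.]
0.1 r60..110: [[554.0, 252.0], [591.0, 253.0], [653.0, 256.0]] side corner [454. 114.]
0.14 r60..110: [[557.0, 254.0], [595.0, 256.0], [662.0, 260.0]] side corner [453. 114.]
0.175 r60..110: [[560.0, 256.0], [600.0, 259.0], [670.0, 264.0]] side corner [453. 114.]
0.21 r60..110: [[562.0, 258.0], [604.0, 262.0], [677.0, 268.0]] side corner [453. 114.]
```

View pics/w6c.png

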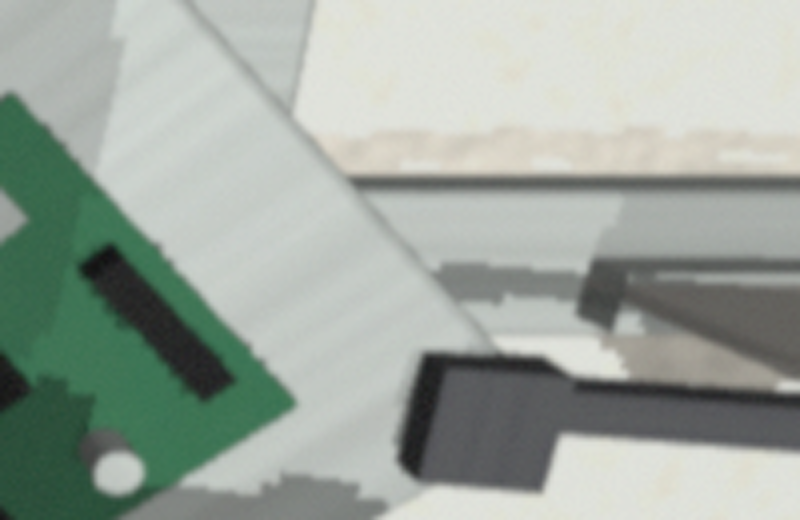

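View pics/t6c.png

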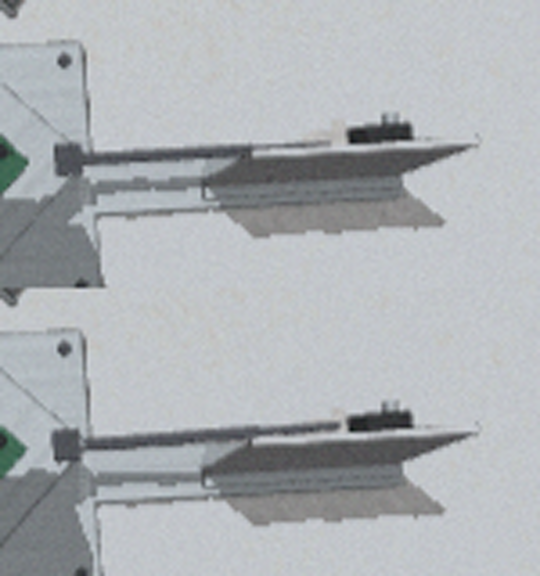

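Tilt now reads about 0.17: pointer slope in the wrist view is 0.07 against a predicted 0.073 at 0.175, the drop is 9.5 mm and the force 5.3 N. The top view shows the tip lined up just before the tab. I hold here.

Call:
move_arm --moves '[[-1, [0, 0, 0], 0], [-1, [0, 0, 0], 0], [-1, [0, 0, 0], 0], [-1, [0, 0, 0], 0], [-1, [0, 0, 0], 0], [-1, [0, 0, 0], 0], [-1, [0, 0, 0], 0], [-1, [0, 0, 0], 0], [-1, [0, 0, 0], 0], [-1, [0, 0, 0], 0]]'

```text
t: 6.5
ee_pos: [538.0, 86.3, 86.6]
tool_rot: [-0.001, 0.73, -0.683, 0.0]
ft_force: [-0.6, 6.0, 5.4]
gripper_width: 0.3
```

```bash
python3 chk.py w7 | head -1
python3 - <<'E'
from h import *
t,K,C=grab("top","t7.png");crop(cv2.convertScaleAbs(t,alpha=1.5),410,200,490,260,10,"t7c.png")
crop(cv2.convertScaleAbs(cv2.imread("pics/t3.png"),alpha=1.5),410,200,490,260,10,"t3c.png")
yaw=np.radians(93.79);yd=np.array([np.cos(yaw),np.sin(yaw),0]);xd=np.array([yd[1],-yd[0],0]);O=np.array([542.7,22.5,0])
for th in(0,.1,.14,.175,.21):
    p=proj(K,C,O-yd*200*np.cos(th)+[0,0,70+200*np.sin(th)]);print(th,(p-[410,200])*10)
E
```

```text
6.5 [537.96  86.29  86.6 ] 0.0015946840258777152 [-0.59  5.96  5.36]
0 [314.91286034 301.23825094]
0.1 [335.17174351 287.94661168]
0.14 [340.48437026 282.67020511]
0.175 [343.76184336 278.08382585]
0.21 [345.72378088 273.53309945]
```

View pics/t7c.png

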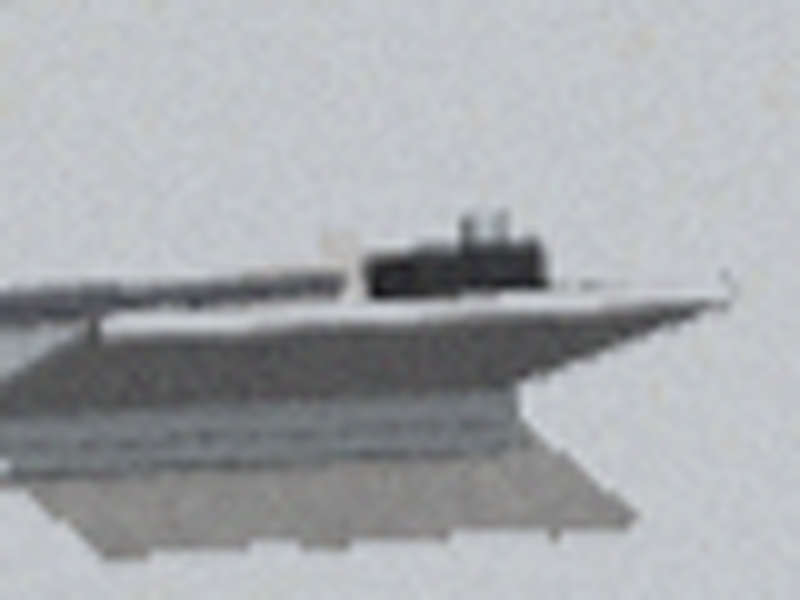

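View pics/t3c.png

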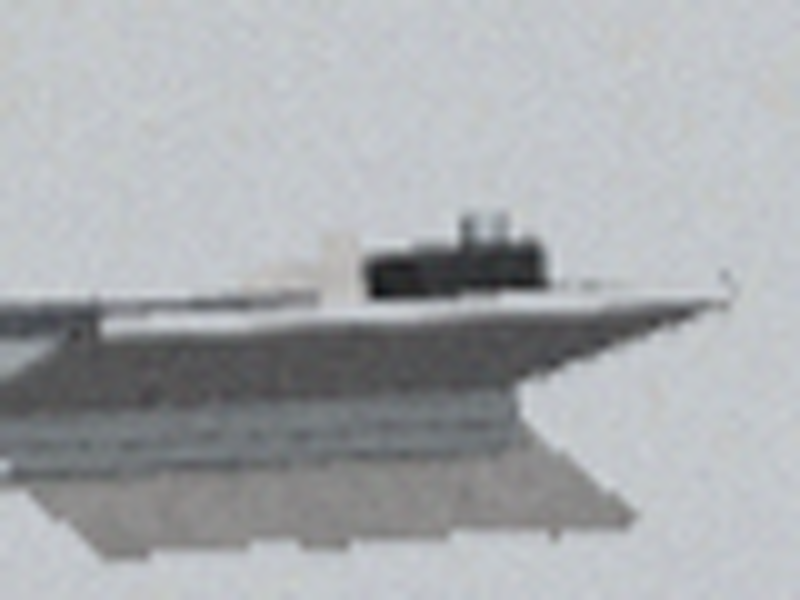

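The top view puts the tip at crop (342, 283), which means a tilt of about 0.15–0.17, slightly below my estimate of 0.175. I go 1 mm deeper and hold again to centre it.

Call:
move_arm --moves '[[-1, [0, 0, -0.0013], 0], [-1, [0, 0, -0.0013], 0], [-1, [0, 0, -0.0013], 0], [-1, [0, 0, -0.0013], 0], [-1, [0, 0, -0.0013], 0], [-1, [0, 0, -0.0013], 0], [-1, [0, 0, -0.0013], 0], [-1, [0, 0, -0.0013], 0], [-1, [0, 0, -0.0013], 0], [-1, [0, 0, -0.0013], 0]]'

```text
t: 7.85
ee_pos: [538.0, 86.3, 85.7]
tool_rot: [-0.001, 0.73, -0.683, -0.0]
ft_force: [-1.3, 4.4, 5.2]
gripper_width: 0.2
```

```bash
python3 chk.py w8
python3 - <<'E'
from h import *
t,K,C=grab("top","t8.png");crop(cv2.convertScaleAbs(t,alpha=1.5),410,200,490,260,10,"t8c.png")
E
```

```text
7.85 [537.97  86.31  85.69] 0.0018986207608307935 [-1.31  4.43  5.24]
0 r60..110: [[547.0, 247.0], [580.0, 247.0], [634.0, 247.0]] side corner [456. 114.]
0.05 r60..110: [[551.0, 250.0], [586.0, 251.0], [644.0, 252.0]] side corner [455. 114.]
0.1 r60..110: [[555.0, 253.0], [592.0, 254.0], [655.0, 257.0]] side corner [455. 114.]
0.14 r60..110: [[558.0, 255.0], [597.0, 257.0], [664.0, 261.0]] side corner [454. 114.]
0.175 r60..110: [[561.0, 257.0], [601.0, 260.0], [672.0, 265.0]] side corner [454. 114.]
0.21 r60..110: [[564.0, 259.0], [605.0, 263.0], [679.0, 269.0]] side corner [454. 114.]
```

View pics/t8c.png

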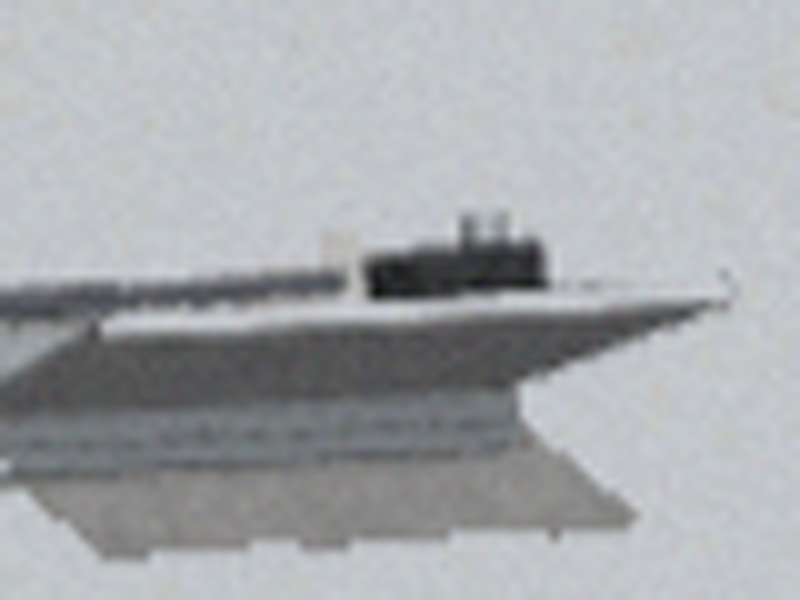

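View pics/w8c.png

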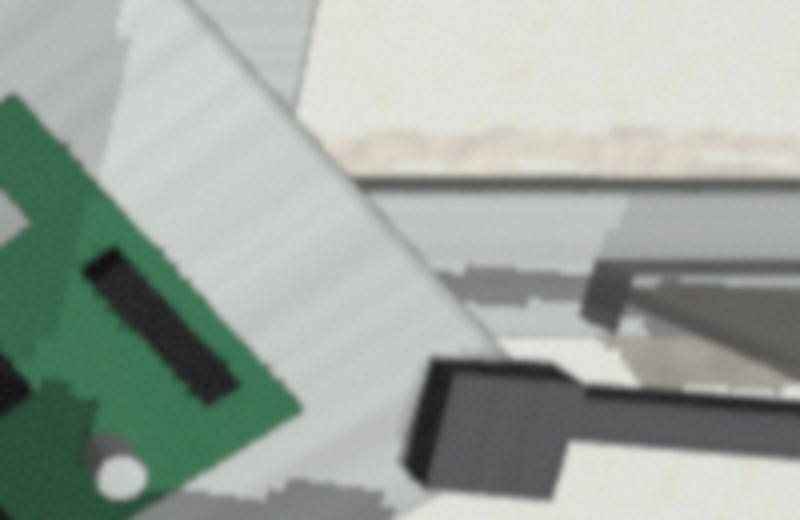

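Tilt is about 0.18 by slope, and the top view shows the tip aligned and still short of the tab. I held for 1.2 s at each of the two depths. Now I release gently.

Call:
move_arm --moves '[[-1, [0, 0, 0.002], 0], [-1, [0, 0, 0.004], 0], [-1, [0, 0, 0.006], 0], [-1, [0, 0, 0.008], 0], [-1, [0, 0, 0.01], 0], [-1, [0, 0, 0.012], 0], [-1, [0, 0, 0.014], 0], [-1, [0, 0, 0.016], 0], [-1, [0, 0, 0.022], 0], [-1, [0, 0, 0.04], 0]]'

```text
t: 9.2
ee_pos: [536.8, 85.8, 115.1]
tool_rot: [0.001, 0.73, -0.683, -0.001]
ft_force: [0.9, 0.2, 0.9]
gripper_width: -0.1
```

Call:
move_arm --moves '[[-1, [0, 0, 0.06], 0], [-1, [0, 0, 0.12], 0], [-1, [-0.08, 0, 0.16], 0], [-1, [-0.16, 0, 0.16], 0], [-1, [-0.24, 0, 0.16], 0], [-1, [-0.24, 0, 0.16], 0], [-1, [-0.24, 0, 0.16], 0], [-1, [-0.24, 0, 0.16], 0]]'

```text
t: 10.2
ee_pos: [358.9, 85.7, 236.1]
tool_rot: [-0.0, 0.73, -0.683, 0.0]
ft_force: [-0.3, -0.6, -0.6]
gripper_width: 0.0
```

Run:
```python
from h import *
s=arm.read_state();print(s["t"],s["ee_pos"],np.abs(s["dq"]).max(),s["ft_force"])
t,K,C=grab("top","t9.png");sd,_,_=grab("side","s9.png");w,_,_=grab("wrist","w9.png")
d=cv2.absdiff(sd,cv2.imread("pics/side0.png"))[90:330,260:430].max(2);print((d>40).sum())
crop(sd,260,90,430,330,2.4,"s9c.png")
```

```text
10.2 [358.87705622  85.65976477 236.08174023] 0.014749443033416281 [-0.25898798 -0.61156822 -0.63195529]
0
```

View pics/t9.png

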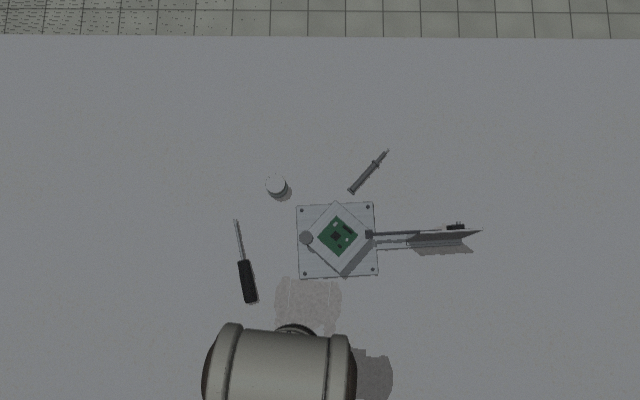

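View pics/s9c.png

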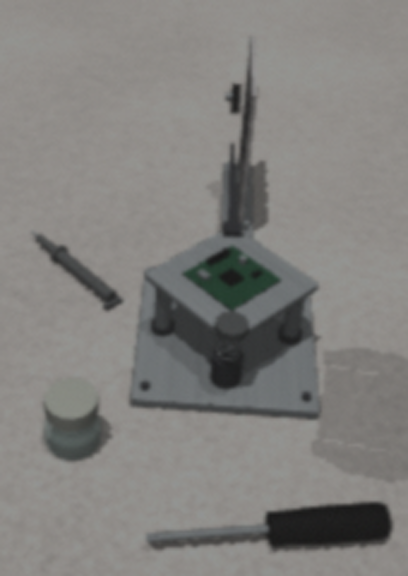

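The plate is back at its starting appearance, with no changed pixels in the side view around the stage, tab and bystanders. The arm is clear.

```bash
python3 -c "
from station import arm
print(arm.hand_in())"
```

```text
the job is handed in; nothing more can be done
None
```

I pressed the pad with the closed fingertips until the pointer came level with the tab's point, held it, released it slowly and backed the arm off. The job is handed in at about 10 s of the 48 s allowed; no verdict was reported.

- **Target:** two wrist views put the tab's point about 35 mm above the level pointer tip, which means a tilt of about 0.175 rad.
- **Hold:** I held for about 1.2 s at each of two depths 1 mm apart, with about 5 N on the pad.
- **Tilt readings:**
  - At the first depth, the wrist view gave about 0.17 and the top view 0.14–0.17, so they disagreed slightly.
  - After the extra 1 mm, the wrist view gave about 0.18, and the top view still showed the tip short of the tab.
  - The arm blocked the side view during the press, so I could not check the height match directly from there.
- **After release:** the side view shows no change from the start around the plate, pointer, tab, jar, screwdriver and probe. The wrist force is at noise level, and the arm stands well clear.

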